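Put the bushing away and slide the case lid home

TASK

Put the brass bushing into the blue parts case, then slide the case's lid along its channel, over the yellow end ridge, until it is fully home against the case's end wall. Push firmly enough to pass the ridge but do not ram the lid, keep the case standing in its cradle, and leave the other things on the bench as they are.

Things in the scene. Friction and masses are not known exactly. Their poses are not given: they have to be found in the camera images.
- case: Blue slide-top parts case, 190 (x) by 112 (y) by 48.5 mm high, 0.8 kg; origin: centre of its underside; +x is the way the lid closes. Inside: floor 6 mm up, y -44 to 44, x -85 to 66. Ledges for the lid 36 mm up. The end wall's inner face (x = 85) is the lid's rigid stop. It stands loose between the 22 mm high rails of a bench cradle, 4 to 28 mm short of the cradle's dark end stop.
- lid: Pale grey lid 180 (x) by 100 (y) by 7 mm, about 0.14 kg, loose in the case's channel with 1.5 mm play. Origin: centre of its underside, axes as the case's. It starts drawn back 72 to 84 mm, so the case is open between the lid's front edge (lid x = 90) and the ridge. Fully home its nose touches the end wall and its origin is at x = -5, z = 36 mm of the case.
- lid_bar (a point): Centre of the red grip bar on top of the lid, 12 (x) by 50 (y) by 16 mm high, at lid x = -72, from 43 to 59 mm above the bench (centre 51). Fully home it is at x = -77 in the case's frame. It can be pushed from behind or gripped across its 12 mm. Short of the ridge the lid slides at under 2 N.
- brass_centre (a point): Centre (half-way up, 14 mm above the bench at the start) of the brass bushing: upright, body 22 mm diameter, 28 mm high, flange 28 mm diameter and 5 mm thick at its foot, about 0.07 kg, z up. Steel and black bushings of the same shape stand near it, about 80 mm from centre to centre; leave them.
- case_ridge (a point): Middle of the crest of the case's yellow sprung ridge: case x = 80, 40 mm up, 4 mm above the ledges; ramp from x = 71, steep back. Pushed at it, the lid first carries the case on (1 to 5 N) to the cradle's stop; then its nose presses the ridge down, which springs up behind it. That takes 6 to 13 N along +x. A push over 18 N can crack the case (25 N between lid and case).
Mind the look-alikes: they are no part of the job. What is meant by the lid is not green, and is the smaller of those in its own colour.

How it is judged:
By the outcome, as a careful person would: the job done as asked, in the order asked, and still so for the second after the job is handed in, with the robot touching nothing.
It also fails if it takes over 67 s, if anything falls off the work surface, if the arm or the gripper's body presses on something with over 40 N, if the wrist force passes 120 N, or if a joint passes its speed limit or range.

ROBOT

A 6-joint arm with a two-finger parallel gripper is mounted at the origin on the work surface. World frame = base frame: x ahead of the robot, y to its left, z up, the work surface at z = 0. Lengths are in m, angles in rad, forces in N, time in s.
With the tool pointing down it reaches from about 0.35 to 0.775 m from the base axis. Payload 7.3 kg.
Tool frame: the origin (TCP) lies at the very end of the fingers, on their centre line; the grasp point (between the pads) lies 19 mm behind it; z points along the fingers, x is the direction in which the jaws open and shut, and the axes are right-handed (so a half turn about z gives the same grasp; the last joint's range is limited). The gripper opens to 92 mm and grips with 3 to 60 N. Pads are 19 mm wide; open, the fingers measure 130 mm over their backs; the gripper's body (75 mm by 190 mm) begins 47 mm behind the grasp point.
Start: joints at [1.197, 0.342, 1.524, -0, 1.275, -0.146], TCP at [0.119, 0.511, 0.227] pointing down, gripper open.
Joint ranges: [-2.53, 2.53], [-0.77, 2.02], [0.04, 2.7], [-1, 4.14], [0.28, 2.66], [-3.11, 3.11]. Speed limits (rad/s): [2.57, 2.57, 3.14, 3.14, 3.14, 3.14].

INTERFACE

Orientations are given as [roll, pitch, yaw] about the fixed x, y, z axes, in that order (R = Rz(yaw) Ry(pitch) Rx(roll)).
In Python, from cell import robot, read_camera, nets gives the robot as it stands. The module is installed in compiled form; this text tells all that it offers.
- The arm moves only by the tool carry_out, never from a script. Its arguments are lists of equal length, an entry for each row: "translation": the shift along the tool's x, y, z in m, a list of three; "turn": the turn, a rotation vector about the tool's x, y, z in rad, a list of three; "gripper": the gripper's target within -1 to 1 (shut at 1, half-way at 0, fully open at -1). A call has 1 to 10 rows; each row shifts and turns the commanded pose from where the row before left it, along the tool's axes as they then stand; what a row does not reach is not made up. A row lasts 1/10 s, in which the tool goes at most 50 mm and 8.59 degrees, less where a joint would pass 70% of its speed; a pose out of reach is approached as far as the arm can. A call with a gripper value outside its range is refused whole. The fingers move at their own pace and stop on an object; "squeeze" is the grip in N (left out, the last holds). Time passes only in rows, so rows that do not move let the fingers close. It gives the time, the measured TCP pose, the force and the opening at its end, in the units of the state.
- robot.observe(): the state, without advancing time (a new reading comes with each control period).
- read_camera(name): name is "scene" or "top"; returns a dict with "img" (480x640x3 uint8, red, green, blue), "fx", "fy", "cx", "cy" (pixels), "world_from_camera" (4x4, takes a point from camera to world coordinates). Camera axes: x right, y down, z forward; pixel columns grow to the right and rows downward; lengths in m; the calibration is good to about 2 mm. A picture is of the moment at which its call begins. There is no depth.
- robot.hand_in(): hands the job in, once; it reports no verdict.
Trained networks look in a picture, given as the dict that the camera call returned (one of the last four; its "shot" number tells which), for a name from the list of things; names that differ only in an ending like _2 or _b are one class to them, and where a whole thing is asked for, a point or a joint stands for the part that bears it (a point fixed in the world has none). Each returns a list of dicts, best first, with "score" (0 to 1); they miss things now and then, are a little off and sometimes report something else, mostly with a low value. They report only what shows in the picture. A call takes as long as a camera call. They do not tell look-alikes from the thing itself.
- nets.regions_of(picture, name): "region" (480x640 bool, what is visible of it) and "pixel" ([column, row] in pixels, amid what is visible of it).
- nets.tip_of(picture, name): "pixel" ([column, row] in pixels: a listed point, or the origin of a listed thing).
The state is a dict: "time": time; "qpos": joint angles; "qvel": joint speeds; "joint_efforts": joint torques, N m; "tool_pos": TCP position; "tool_rot": TCP orientation; "contact_force": force on the tool from outside, world axes, zero at the start; "torque": the same for the moment, N m; "opening": finger opening in m.
Only numpy, scipy, OpenCV 4.12 (cv2) and the standard library are available. Lean on these libraries where they do the work, as an engineer would, in place of code of your own. Each camera call takes 0.05 s, during which the arm holds its last target. There are 200 camera calls.

## Working session

There is one attempt and no reset: what is moved stays moved. The work goes in short steps, Python scripts to look and compute and a tool call to move; the robot and the scene stay as the last step left them, time stands still between calls to the robot, and variables do not carry over. Pictures are saved under pics/ and viewed, about 8 in all and at most 12, crops included, and the job is handed in when it is done.

Besides the shell and the picture viewer there is one more tool, called after "Emit:" as name(argument=value, ...), one argument or row to a line, values as JSON. carry_out: Moves the arm, as the interface text tells. Its arguments: {"type":"object","properties":{"translation":{"type":"array","items":{"type":"array","items":{"type":"number"}}},"turn":{"type":"array","items":{"type":"array","items":{"type":"number"}}},"gripper":{"type":"array","items":{"type":"number"}},"squeeze":{"type":"number"}},"required":["translation","turn","gripper"]}

```bash
mkdir -p pics
cat > h.py <<'E'
import numpy as np, cv2
from cell import robot, read_camera, nets
def save(p,n,crop=None,s=1):
    im=p["img"][:,:,::-1]
    if crop: a,b,c,d=crop; im=im[b:d,a:c]
    if s!=1: im=cv2.resize(im,None,fx=s,fy=s,interpolation=cv2.INTER_CUBIC)
    cv2.imwrite("pics/"+n,im)
def ray(p,px,z):
    T=np.array(p["world_from_camera"]); d=T[:3,:3]@np.array([(px[0]-p["cx"])/p["fx"],(px[1]-p["cy"])/p["fy"],1]); o=T[:3,3]
    return o+d*(z-o[2])/d[2]
def proj(p,X):
    T=np.array(p["world_from_camera"]); c=T[:3,:3].T@(np.array(X)-T[:3,3]); return np.array([p["fx"]*c[0]/c[2]+p["cx"],p["fy"]*c[1]/c[2]+p["cy"]])
E
python3 - <<'E'
from h import *
a=read_camera("top");b=read_camera("scene")
save(a,"top0.png");save(b,"scene0.png")
for p,n in((a,"top"),(b,"scene")):
    print(n,np.round(p["world_from_camera"],3).tolist(),p["fx"])
    for t,z in(("lid_bar",.051),("brass_centre",.014),("case_ridge",.04),("case",0),("lid",.036)):
        print(t,[(np.round(r["pixel"]).tolist(),round(r["score"],2),np.round(ray(p,r["pixel"],z),3).tolist()) for r in nets.tip_of(p,t)])
print({k:np.round(v,3).tolist() for k,v in robot.observe().items()})
E
```

```text
top [[0.017, -0.998, 0.06, 0.402], [-1.0, -0.016, 0.019, -0.153], [-0.018, -0.061, -0.998, 1.059], [0.0, 0.0, 0.0, 1.0]] 513.8305025779167
lid_bar [([384.0, 327.0], 0.98, [0.303, -0.277, 0.051]), ([322.0, 158.0], 0.82, [0.634, -0.151, 0.051]), ([474.0, 390.0], 0.57, [0.186, -0.45, 0.051])]
brass_centre [([413.0, 176.0], 0.61, [0.608, -0.337, 0.014])]
case_ridge [([210.0, 191.0], 0.64, [0.566, 0.074, 0.04])]
case [([249.0, 185.0], 0.88, [0.586, 0.001, 0.0])]
lid [([471.0, 354.0], 0.97, [0.252, -0.449, 0.036]), ([287.0, 168.0], 0.8, [0.616, -0.08, 0.036]), ([331.0, 326.0], 0.8, [0.301, -0.173, 0.036])]
scene [[0.684, 0.449, -0.574, 0.923], [0.729, -0.436, 0.528, -0.589], [-0.013, -0.78, -0.626, 0.611], [0.0, 0.0, 0.0, 1.0]] 470.5300388897738
lid_bar [([217.0, 268.0], 0.97, [0.333, -0.295, 0.051]), ([399.0, 315.0], 0.91, [0.63, -0.148, 0.051]), ([98.0, 282.0], 0.7, [0.217, -0.465, 0.051])]
brass_centre [([299.0, 391.0], 0.65, [0.605, -0.34, 0.014])]
case_ridge [([444.0, 240.0], 0.92, [0.56, 0.077, 0.04])]
case []
lid [([117.0, 308.0], 0.78, [0.283, -0.465, 0.036]), ([259.0, 251.0], 0.68, [0.331, -0.201, 0.036]), ([414.0, 295.0], 0.64, [0.611, -0.082, 0.036])]
{'time': 0.6, 'qpos': [1.197, 0.342, 1.524, 0.0, 1.275, -0.146], 'qvel': [-0.001, -0.0, 0.001, -0.001, 0.003, -0.0], 'joint_efforts': [-0.002, -43.093, -24.439, 0.072, 0.049, -0.0], 'tool_pos': [0.119, 0.511, 0.227], 'tool_rot': [3.142, -0.0, 1.343], 'contact_force': [-0.105, 0.563, -1.209], 'torque': [-0.007, 0.006, -0.014], 'opening': 0.092}
```

View pics/top0.png

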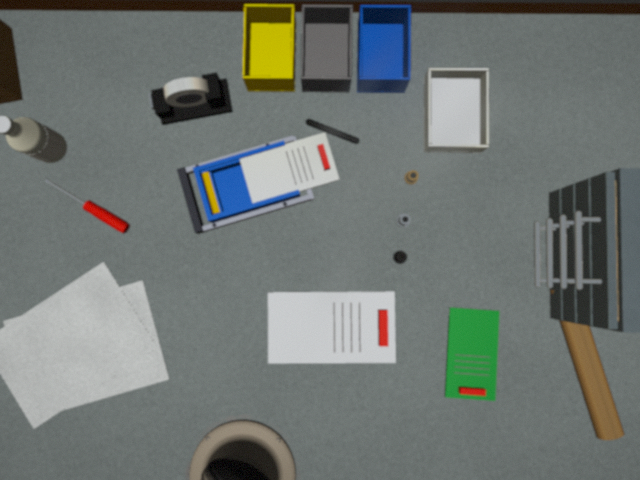

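View pics/scene0.png

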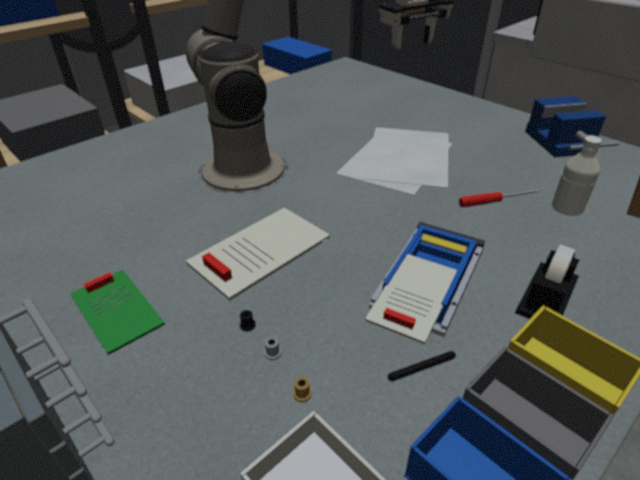

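The brass bushing is at top (412,176). The case is at (250,185), with its yellow ridge at (210,191) and the grey lid's red bar at (323,158). The loose larger white lid and the green one are decoys. Next I refine the case axis and the bushing position.

Run:
```python
from h import *
def cen(p,m,z):
    ys,xs=np.nonzero(m); return np.round(ray(p,(xs.mean(),ys.mean()),z)[:2],4),len(xs)
for n in("top","scene"):
    p=read_camera(n); hsv=cv2.cvtColor(p["img"],cv2.COLOR_RGB2HSV); H,S,V=cv2.split(hsv)
    def near(X,r):
        c=proj(p,X); yy,xx=np.mgrid[:480,:640]; return (xx-c[0])**2+(yy-c[1])**2<r*r
    red=((H<8)|(H>172))&(S>130)&near([.632,-.15,.051],28)
    yel=(H>15)&(H<35)&(S>120)&near([.563,.075,.04],38)
    br=(H>8)&(H<30)&(S>90)&near([.607,-.338,.014],22)
    print(n,"bar",cen(p,red,.057 if n=="top" else .053),"ridge",cen(p,yel,.038),"brass",cen(p,br,.017 if n=="top" else .014))
    for nm,X,z in(("lid",[.613,-.081,.04],.043),("brass_centre",[.607,-.338,.014],.014),("case",[.586,0,0],.045)):
        for r in nets.regions_of(p,nm):
            if np.linalg.norm(r["pixel"]-proj(p,X))<40:
                ys,xs=np.nonzero(r["region"]); pts=np.array([ray(p,(x,y),z)[:2] for x,y in zip(xs,ys)],np.float32)*1000
                print(nm,r["score"].round(2) if hasattr(r["score"],"round") else r["score"],len(xs),[np.round(v,1) for v in cv2.minAreaRect(pts)],pts.mean(0).round(1)); break
```

```text
top bar (array([ 0.6351, -0.1529]), 117) ridge (array([0.5639, 0.0739]), 280) brass (array([ 0.6055, -0.333 ]), 66)
lid 0.74 4229 [array([613.7, -85.1]), array([100.5, 179.9]), np.float64(17.6)] [614.9 -86.7]
brass_centre 0.47 162 [array([ 603.9, -335.1]), array([27.6, 27.7]), np.float64(45.2)] [ 604.2 -334.6]
case 0.75 3393 [array([ 5.852e+02, -3.000e-01]), array([121.7, 190.5]), np.float64(17.9)] [574.9  28. ]
scene bar (array([ 0.6354, -0.1539]), 292) ridge (array([0.5641, 0.0715]), 303) brass (array([ 0.6063, -0.3359]), 310)
lid 0.84 4611 [array([614.1, -86.6]), array([101.9, 189.2]), np.float64(17.6)] [617.5 -95.8]
brass_centre 0.9 396 [array([ 605.4, -334.5]), array([25.4, 44.6]), np.float64(52.7)] [ 605.8 -335.7]
case 0.87 2732 [array([592.7, -15.7]), array([119.1, 238.9]), np.float64(17.8)] [586.2  22.6]
```

Emit:
carry_out(
  translation=[
    [0, 0, -0.01],
    [0, 0, 0],
    [0, 0, 0],
  ],
  turn=[
    [0, 0, 0],
    [0, 0, 0],
    [0, 0, 0],
  ],
  gripper=[0, 0, 0],
  squeeze=15,
)

```text
time: 1.3
tool_pos: [0.1186, 0.5117, 0.2373]
tool_rot: [3.141, -0.001, 1.343]
contact_force: [0.1, -0.3, -0.0]
opening: 0.0724
```

Emit:
carry_out(
  translation=[
    [-0.0218, 0.0442, 0],
    [-0.0218, 0.0442, 0],
    [-0.0218, 0.0442, 0],
    [-0.0218, 0.0442, 0],
    [-0.0218, 0.0442, 0],
    [-0.0218, 0.0442, 0],
    [-0.0218, 0.0442, 0],
    [-0.0218, 0.0442, 0],
    [-0.0218, 0.0442, 0],
    [-0.0218, 0.0442, 0],
  ],
  turn=[
    [0, 0, 0],
    [0, 0, 0],
    [0, 0, 0],
    [0, 0, 0],
    [0, 0, 0],
    [0, 0, 0],
    [0, 0, 0],
    [0, 0, 0],
    [0, 0, 0],
    [0, 0, 0],
  ],
  gripper=[0, 0, 0, 0, 0, 0, 0, 0, 0, 0],
)

```text
time: 2.3
tool_pos: [0.5012, 0.1977, 0.2368]
tool_rot: [3.141, -0.0, 1.343]
contact_force: [0.4, 0.1, -0.3]
opening: 0.0458
```

Emit:
carry_out(
  translation=[
    [-0.045, 0.02, 0],
    [-0.045, 0.02, 0],
    [-0.045, 0.02, 0],
    [-0.045, 0.02, 0],
    [-0.045, 0.02, 0],
    [-0.045, 0.02, 0],
    [-0.045, 0.02, 0],
    [-0.045, 0.02, 0],
    [-0.045, 0.02, 0],
    [0, 0, 0],
  ],
  turn=[
    [0, 0, 0],
    [0, 0, 0],
    [0, 0, 0],
    [0, 0, 0],
    [0, 0, 0],
    [0, 0, 0],
    [0, 0, 0],
    [0, 0, 0],
    [0, 0, 0],
    [0, 0, 0],
  ],
  gripper=[0, 0, 0, 0, 0, 0, 0, 0, 0, 0],
)

```text
time: 3.3
tool_pos: [0.5836, -0.242, 0.2353]
tool_rot: [-3.141, 0.002, 1.337]
contact_force: [0.2, 0.1, -0.9]
opening: 0.0459
```

Emit:
carry_out(
  translation=[
    [-0.0428, 0.0212, 0],
    [-0.0428, 0.0212, 0],
    [0, 0, 0.045],
    [0, 0, 0.045],
    [0, 0, 0.045],
    [0, 0, 0.035],
    [0, 0, 0],
    [0, 0, 0],
  ],
  turn=[
    [0, 0, 0],
    [0, 0, 0],
    [0, 0, 0],
    [0, 0, 0],
    [0, 0, 0],
    [0, 0, 0],
    [0, 0, 0],
    [0, 0, 0],
  ],
  gripper=[0, 0, 0, 0, 0, 0, 0, 0],
)

```text
time: 4.1
tool_pos: [0.6061, -0.3285, 0.0672]
tool_rot: [-3.141, -0.0, 1.343]
contact_force: [1.1, -0.1, 0.5]
opening: 0.0457
```

Run:
```python
from h import *
p=read_camera("scene"); save(p,"s1.png",(180,260,420,460),3); print(robot.observe()["tool_pos"],proj(p,robot.observe()["tool_pos"]),proj(p,[.6055,-.335,.028]))
```

```text
[ 0.60695697 -0.32922851  0.06894094] [304.18236414 364.01955758] [301.46599874 383.23765855]
```

View pics/s1.png

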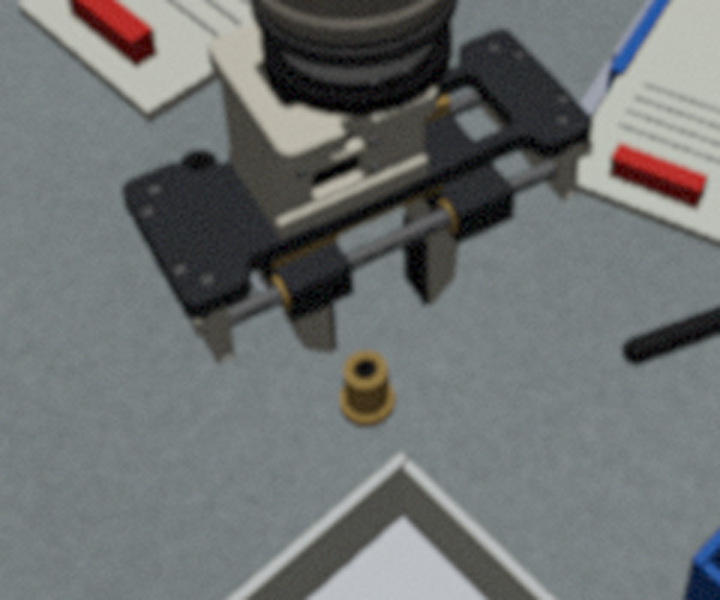

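The bushing's top sits at crop (365,365), as predicted, and the fingers straddle its line. I nudge 6 mm along the jaws and go down.

Emit:
carry_out(
  translation=[
    [-0.006, -0.001, 0.02],
    [0, 0, 0.02],
    [0, 0, 0.012],
    [0, 0, 0.005],
    [0, 0, 0],
  ],
  turn=[
    [0, 0, 0],
    [0, 0, 0],
    [0, 0, 0],
    [0, 0, 0],
    [0, 0, 0],
  ],
  gripper=[0, 0, 0, 0, 0],
)

```text
time: 4.65
tool_pos: [0.6039, -0.3346, 0.0105]
tool_rot: [3.141, 0.0, 1.343]
contact_force: [0.2, 0.2, 0.2]
opening: 0.0457
```

Emit:
carry_out(
  translation=[
    [0, 0.001, 0],
    [0, 0, 0],
    [0, 0, 0],
    [0, 0, 0],
    [0, 0, 0],
  ],
  turn=[
    [0, 0, 0],
    [0, 0, 0],
    [0, 0, 0],
    [0, 0, 0],
    [0, 0, 0],
  ],
  gripper=[1, 1, 1, 1, 1],
  squeeze=15,
)

```text
time: 5.15
tool_pos: [0.6047, -0.3348, 0.0103]
tool_rot: [3.141, 0.0, 1.343]
contact_force: [-0.4, 0.2, 3.6]
opening: 0.0215
```

Emit:
carry_out(
  translation=[
    [0, 0, 0],
    [0, 0, 0],
    [0, 0, -0.01],
    [0, 0, -0.03],
    [0, 0, -0.04],
    [0, 0, -0.04],
    [0, 0, -0.03],
    [0, 0, 0],
  ],
  turn=[
    [0, 0, 0],
    [0, 0, 0],
    [0, 0, 0],
    [0, 0, 0],
    [0, 0, 0],
    [0, 0, 0],
    [0, 0, 0],
    [0, 0, 0],
  ],
  gripper=[1, 1, 1, 1, 1, 1, 1, 1],
)

```text
time: 5.95
tool_pos: [0.6063, -0.3361, 0.1659]
tool_rot: [3.133, 0.004, 1.343]
contact_force: [-0.3, -1.1, 0.4]
opening: 0.0213
```

Emit:
carry_out(
  translation=[
    [0.0441, -0.014, 0],
    [0.0441, -0.014, 0],
    [0.0441, -0.014, 0],
    [0.0441, -0.014, 0],
    [0.0441, -0.014, 0],
    [0.0441, -0.014, 0],
    [0.0441, -0.014, 0],
    [0.0441, -0.014, 0],
    [0, 0, 0],
  ],
  turn=[
    [0, 0, 0],
    [0, 0, 0],
    [0, 0, 0],
    [0, 0, 0],
    [0, 0, 0],
    [0, 0, 0],
    [0, 0, 0],
    [0, 0, 0],
    [0, 0, 0],
  ],
  gripper=[1, 1, 1, 1, 1, 1, 1, 1, 1],
)

```text
time: 6.85
tool_pos: [0.5734, 0.0396, 0.159]
tool_rot: [-3.139, -0.001, 1.349]
contact_force: [-0.2, -0.8, -1.0]
opening: 0.0216
```

Emit:
carry_out(
  translation=[
    [0, 0, 0],
    [0, 0, 0],
    [0, 0, 0],
    [0, 0, 0],
    [0, 0, 0],
    [0, 0, 0],
    [0, 0, 0],
    [0, 0, 0],
    [0, 0, 0],
  ],
  turn=[
    [0, 0, 0.1477],
    [0, 0, 0.1477],
    [0, 0, 0.1477],
    [0, 0, 0.1477],
    [0, 0, 0.1477],
    [0, 0, 0.1477],
    [0, 0, 0.1477],
    [0, 0, 0],
    [0, 0, 0],
  ],
  gripper=[1, 1, 1, 1, 1, 1, 1, 1, 1],
)

```text
time: 7.75
tool_pos: [0.5747, 0.0337, 0.1592]
tool_rot: [-3.141, 0.001, 0.313]
contact_force: [0.2, -0.5, 0.6]
opening: 0.0215
```

Emit:
carry_out(
  translation=[
    [0.0015, 0.0015, 0.04],
    [0, 0, 0.035],
    [0, 0, 0.018],
    [0, 0, 0],
    [0, 0, 0],
  ],
  turn=[
    [0, 0, 0],
    [0, 0, 0],
    [0, 0, 0],
    [0, 0, 0],
    [0, 0, 0],
  ],
  gripper=[1, 1, 1, 1, 1],
)

```text
time: 8.25
tool_pos: [0.5771, 0.0331, 0.067]
tool_rot: [3.142, -0.0, 0.311]
contact_force: [-0.9, 0.7, 0.1]
opening: 0.0215
```

Run:
```python
from h import *
p=read_camera("scene"); save(p,"s2.png",(340,150,540,310),4); t=robot.observe()["tool_pos"]; print(t,(proj(p,t)-[340,150])*4,(proj(p,[t[0],t[1],.006])-[340,150])*4)
for n,z in(("case_ridge",.04),("lid_bar",.051)): print([ray(p,r["pixel"],z).round(4) for r in nets.tip_of(p,n)])
```

```text
[0.57767886 0.03310841 0.06783173] [400.76873128 370.89480583] [381.72330653 471.38886662]
[array([0.5615, 0.072 , 0.04  ])]
[array([ 0.3311, -0.2915,  0.051 ]), array([ 0.2135, -0.4647,  0.051 ]), array([ 0.6319, -0.1474,  0.051 ])]
```

View pics/s2.png

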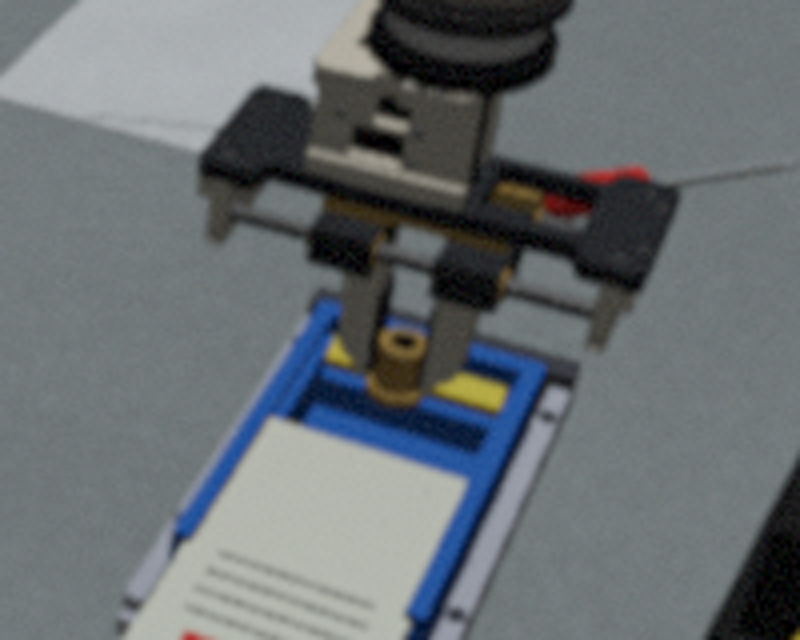

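Bushing at crop (395,370) hangs over the opening between the lid's front edge and the ridge, centred. I lower it.

Emit:
carry_out(
  translation=[
    [0, 0, 0.02],
    [0, 0, 0.018],
    [0, 0, 0.008],
    [0, 0, 0.002],
    [0, 0, 0],
  ],
  turn=[
    [0, 0, 0],
    [0, 0, 0],
    [0, 0, 0],
    [0, 0, 0],
    [0, 0, 0],
  ],
  gripper=[1, 1, 1, 1, 1],
)

```text
time: 8.9
tool_pos: [0.5773, 0.0333, 0.0194]
tool_rot: [3.141, -0.001, 0.309]
contact_force: [-0.2, 0.1, -0.3]
opening: 0.0213
```

Emit:
carry_out(
  translation=[
    [0, 0, 0.001],
    [0, 0, 0.001],
    [0, 0, 0],
  ],
  turn=[
    [0, 0, 0],
    [0, 0, 0],
    [0, 0, 0],
  ],
  gripper=[1, 1, 1],
)

```text
time: 9.2
tool_pos: [0.5771, 0.0333, 0.0171]
tool_rot: [3.141, -0.001, 0.309]
contact_force: [-0.5, -0.5, -0.3]
opening: 0.0219
```

Emit:
carry_out(
  translation=[
    [0, 0, 0.0008],
    [0, 0, 0.0005],
    [0, 0, 0],
  ],
  turn=[
    [0, 0, 0],
    [0, 0, 0],
    [0, 0, 0],
  ],
  gripper=[1, 1, 1],
)

```text
time: 9.5
tool_pos: [0.5771, 0.0333, 0.0162]
tool_rot: [3.141, -0.001, 0.309]
contact_force: [-2.1, 0.2, 6.2]
opening: 0.0215
```

Emit:
carry_out(
  translation=[
    [0, 0, 0],
    [0, 0, 0],
    [0, 0, 0],
    [0, 0, 0],
    [0, 0, -0.005],
    [0, 0, -0.02],
    [0, 0, -0.04],
    [0, 0, -0.04],
    [0, 0, -0.02],
    [0, 0, 0],
  ],
  turn=[
    [0, 0, 0],
    [0, 0, 0],
    [0, 0, 0],
    [0, 0, 0],
    [0, 0, 0],
    [0, 0, 0],
    [0, 0, 0],
    [0, 0, 0],
    [0, 0, 0],
    [0, 0, 0],
  ],
  gripper=[0.3, 0.3, 0.3, 0.3, 0.3, 0.3, 0.3, 0.3, 0.3, 0.3],
)

```text
time: 10.5
tool_pos: [0.5789, 0.0332, 0.1443]
tool_rot: [3.139, -0.007, 0.309]
contact_force: [-0.6, -0.6, -0.3]
opening: 0.0323
```

Emit:
carry_out(
  translation=[
    [-0.0006, 0.048, 0],
    [-0.0006, 0.048, 0],
    [-0.0006, 0.048, 0],
    [-0.0006, 0.048, 0],
    [-0.0006, 0.048, 0],
    [0, 0, 0],
    [0, 0, 0],
  ],
  turn=[
    [0, 0, 0],
    [0, 0, 0],
    [0, 0, 0],
    [0, 0, 0],
    [0, 0, 0],
    [0, 0, 0],
    [0, 0, 0],
  ],
  gripper=[1, 1, 1, 1, 1, 1, 1],
)

```text
time: 11.2
tool_pos: [0.6462, -0.1971, 0.1385]
tool_rot: [-3.139, 0.002, 0.307]
contact_force: [0.3, 0.5, 0.0]
opening: 0.0008
```

Run:
```python
from h import *
p=read_camera("top"); q=read_camera("scene")
a=cv2.resize(p["img"][110:250,160:360],None,fx=2.8,fy=2.8,interpolation=2)[:, :, ::-1]; b=cv2.resize(q["img"][190:370,350:530],(392,392),interpolation=2)[:,:,::-1]
cv2.imwrite("pics/c3.png",np.hstack([a[:, :400],b])[:392] if a.shape[0]==392 else a); print(a.shape)
for r in nets.tip_of(p,"case_ridge"): print(ray(p,r["pixel"],.04).round(4))
for r in nets.tip_of(p,"brass_centre"): print(r["score"],ray(p,r["pixel"],.02).round(4))
```

```text
(392, 560, 3)
[0.568 0.077 0.04 ]
0.72 [0.5799 0.0298 0.02  ]
```

View pics/c3.png

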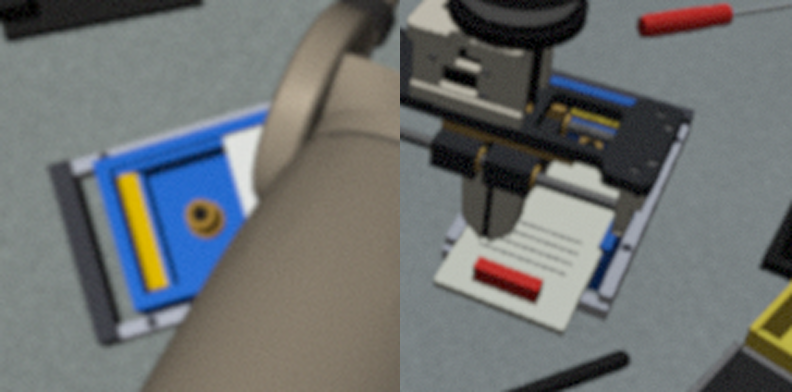

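The bushing stands upright in the case (crop (205,217)). The case is still a little short of the dark stop. Now I lower behind the bar.

Emit:
carry_out(
  translation=[
    [0.003, 0, 0.03],
    [0, 0, 0.03],
    [0, 0, 0.02],
    [0, 0, 0.01],
    [0, 0, 0],
    [0, 0, 0],
  ],
  turn=[
    [0, 0, 0],
    [0, 0, 0],
    [0, 0, 0],
    [0, 0, 0],
    [0, 0, 0],
    [0, 0, 0],
  ],
  gripper=[1, 1, 1, 1, 1, 1],
)

```text
time: 12.0
tool_pos: [0.6506, -0.195, 0.0516]
tool_rot: [3.141, -0.001, 0.31]
contact_force: [-0.6, -0.6, -0.1]
opening: 0.0005
```

Emit:
carry_out(
  translation=[
    [0, -0.005, 0.003],
    [0, -0.008, 0],
    [0, -0.008, 0],
    [0, -0.003, 0],
    [0, -0.003, 0],
    [0, -0.003, 0],
    [0, -0.003, 0],
    [0, 0, 0],
  ],
  turn=[
    [0, 0, 0],
    [0, 0, 0],
    [0, 0, 0],
    [0, 0, 0],
    [0, 0, 0],
    [0, 0, 0],
    [0, 0, 0],
    [0, 0, 0],
  ],
  gripper=[1, 1, 1, 1, 1, 1, 1, 1],
)

```text
time: 12.8
tool_pos: [0.6398, -0.1636, 0.0475]
tool_rot: [-3.141, -0.0, 0.309]
contact_force: [-0.5, 0.4, -0.5]
opening: 0.0003
```

Run:
```python
from h import *
q=read_camera("scene"); save(q,"s4.png",(340,200,520,350),4); print(robot.observe()["tool_pos"],robot.observe()["contact_force"])
```

```text
[ 0.63971797 -0.16372986  0.0473495 ] [ 0.34817761  0.28679252 -0.29723897]
```

View pics/s4.png

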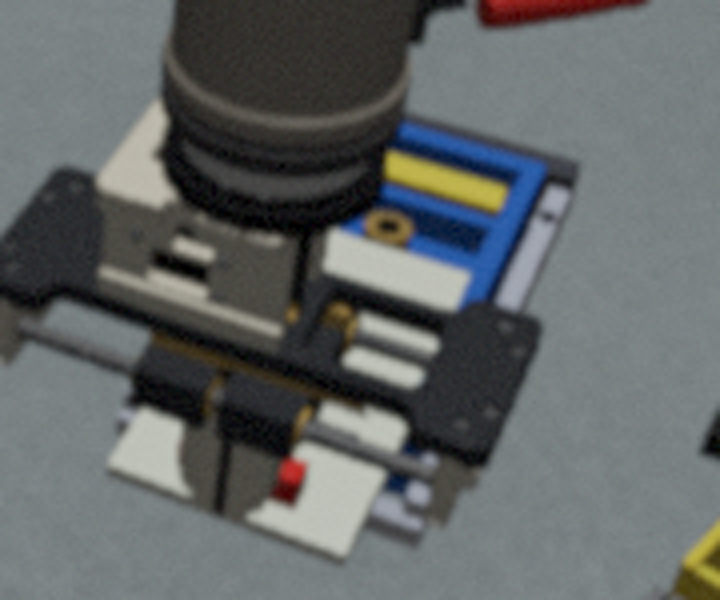

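Fingers are centred right behind the red bar (crop (222,480)), with the lid's rear edge midpoint at (226,512). I push it along the free stretch.

Emit:
carry_out(
  translation=[
    [0, -0.002, 0],
    [0, -0.003, 0],
    [0, -0.004, 0],
    [0, -0.004, 0],
    [0, -0.004, 0],
    [0, -0.004, 0],
    [0, -0.004, 0],
    [0, -0.004, 0],
    [0, -0.004, 0],
    [0, -0.004, 0],
  ],
  turn=[
    [0, 0, 0],
    [0, 0, 0],
    [0, 0, 0],
    [0, 0, 0],
    [0, 0, 0],
    [0, 0, 0],
    [0, 0, 0],
    [0, 0, 0],
    [0, 0, 0],
    [0, 0, 0],
  ],
  gripper=[1, 1, 1, 1, 1, 1, 1, 1, 1, 1],
)

```text
time: 13.85
tool_pos: [0.6285, -0.1283, 0.0474]
tool_rot: [-3.142, -0.0, 0.309]
contact_force: [0.9, 0.0, -0.5]
opening: 0.0002
```

Emit:
carry_out(
  translation=[
    [0, -0.003, 0],
    [0, -0.003, 0],
    [0, -0.003, 0],
    [0, -0.003, 0],
    [0, -0.002, 0],
    [0, -0.002, 0],
    [0, -0.002, 0],
    [0, 0, 0],
  ],
  turn=[
    [0, 0, 0],
    [0, 0, 0],
    [0, 0, 0],
    [0, 0, 0],
    [0, 0, 0],
    [0, 0, 0],
    [0, 0, 0],
    [0, 0, 0],
  ],
  gripper=[1, 1, 1, 1, 1, 1, 1, 1],
)

```text
time: 14.65
tool_pos: [0.623, -0.1112, 0.0473]
tool_rot: [-3.141, 0.0, 0.309]
contact_force: [-0.3, -0.5, 0.2]
opening: 0.0009
```

Run:
```python
from h import *
q=read_camera("scene"); save(q,"s5.png",(340,190,520,340),4); o=robot.observe(); print(o["tool_pos"],o["contact_force"])
```

```text
[ 0.62299797 -0.11130902  0.04735168] [-0.05299473  0.18267211 -0.04788025]
```

View pics/s5.png

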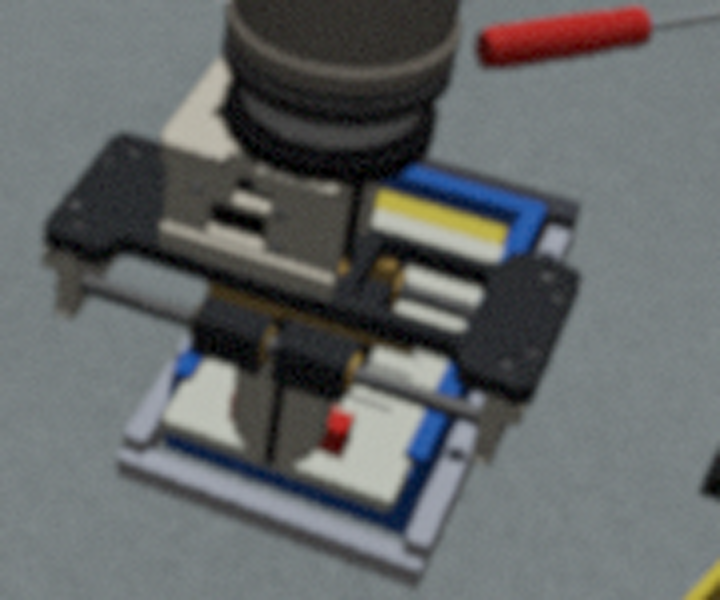

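Lid's front edge is now just short of the yellow ridge (crop (440,235)), and the case is unmoved. I continue with small steps and watch the force.

Emit:
carry_out(
  translation=[
    [0, -0.001, 0],
    [0, -0.001, 0],
    [0, -0.001, 0],
    [0, -0.001, 0],
    [0, -0.001, 0],
    [0, -0.001, 0],
    [0, -0.001, 0],
    [0, -0.001, 0],
  ],
  turn=[
    [0, 0, 0],
    [0, 0, 0],
    [0, 0, 0],
    [0, 0, 0],
    [0, 0, 0],
    [0, 0, 0],
    [0, 0, 0],
    [0, 0, 0],
  ],
  gripper=[1, 1, 1, 1, 1, 1, 1, 1],
)

```text
time: 15.5
tool_pos: [0.6206, -0.1038, 0.0474]
tool_rot: [-3.141, 0.0, 0.309]
contact_force: [0.4, -0.2, 0.4]
opening: 0.0005
```

Emit:
carry_out(
  translation=[
    [0, -0.001, 0],
    [0, -0.001, 0],
    [0, -0.001, 0],
    [0, -0.001, 0],
    [0, -0.001, 0],
    [0, -0.001, 0],
  ],
  turn=[
    [0, 0, 0],
    [0, 0, 0],
    [0, 0, 0],
    [0, 0, 0],
    [0, 0, 0],
    [0, 0, 0],
  ],
  gripper=[1, 1, 1, 1, 1, 1],
)

```text
time: 16.1
tool_pos: [0.6189, -0.0982, 0.0474]
tool_rot: [3.141, -0.0, 0.309]
contact_force: [-0.4, -2.4, -1.2]
opening: 0.0007
```

Emit:
carry_out(
  translation=[
    [0, -0.001, 0],
    [0, -0.001, 0],
    [0, -0.001, 0],
    [0, -0.001, 0],
    [0, -0.001, 0],
  ],
  turn=[
    [0, 0, 0],
    [0, 0, 0],
    [0, 0, 0],
    [0, 0, 0],
    [0, 0, 0],
  ],
  gripper=[1, 1, 1, 1, 1],
)

```text
time: 16.6
tool_pos: [0.6174, -0.0934, 0.0474]
tool_rot: [3.141, -0.0, 0.309]
contact_force: [1.1, -3.3, 0.1]
opening: 0.0004
```

Emit:
carry_out(
  translation=[
    [0, -0.001, 0],
    [0, -0.001, 0],
    [0, -0.001, 0],
    [0, -0.001, 0],
  ],
  turn=[
    [0, 0, 0],
    [0, 0, 0],
    [0, 0, 0],
    [0, 0, 0],
  ],
  gripper=[1, 1, 1, 1],
)

```text
time: 17.0
tool_pos: [0.6161, -0.0895, 0.0474]
tool_rot: [-3.142, -0.0, 0.309]
contact_force: [0.5, -3.1, -1.0]
opening: 0.0007
```

Emit:
carry_out(
  translation=[
    [0, -0.001, 0],
    [0, -0.001, 0],
    [0, -0.001, 0],
    [0, -0.001, 0],
  ],
  turn=[
    [0, 0, 0],
    [0, 0, 0],
    [0, 0, 0],
    [0, 0, 0],
  ],
  gripper=[1, 1, 1, 1],
)

```text
time: 17.4
tool_pos: [0.6149, -0.0857, 0.0474]
tool_rot: [-3.142, -0.0, 0.309]
contact_force: [1.6, -3.5, -0.4]
opening: 0.0005
```

Emit:
carry_out(
  translation=[
    [0, -0.001, 0],
    [0, -0.001, 0],
    [0, -0.001, 0],
  ],
  turn=[
    [0, 0, 0],
    [0, 0, 0],
    [0, 0, 0],
  ],
  gripper=[1, 1, 1],
)

```text
time: 17.7
tool_pos: [0.6139, -0.0828, 0.0474]
tool_rot: [-3.142, -0.0, 0.309]
contact_force: [-0.0, -3.3, 0.1]
opening: 0.0004
```

```bash
cat > r.py <<'E'
from h import *
for n in("top","scene"):
    p=read_camera(n); H,S,V=cv2.split(cv2.cvtColor(p["img"],cv2.COLOR_RGB2HSV)); c=proj(p,[.56,.085,.04]); yy,xx=np.mgrid[:480,:640]
    m=(H>15)&(H<35)&(S>120)&((xx-c[0])**2+(yy-c[1])**2<38**2); ys,xs=np.nonzero(m)
    X=ray(p,(xs.mean(),ys.mean()),.038)[:2] if len(xs) else np.zeros(2)
    print(n,X.round(4),len(xs),"along u:",np.dot(X-[.564,.0739 if n=="top" else .0715],[-.304,.9526]).round(4))
o=robot.observe(); print(o["tool_pos"].round(4) if hasattr(o["tool_pos"],'round') else o["tool_pos"],np.round(o["contact_force"],1))
E
python3 r.py
```

```text
top [0. 0.] 0 along u: 0.1011
scene [0.5634 0.0343] 108 along u: -0.0352
[ 0.6139 -0.0827  0.0474] [ 0.9 -2.8  0.1]
```

Emit:
carry_out(
  translation=[
    [0, -0.001, 0],
    [0, -0.001, 0],
    [0, -0.001, 0],
  ],
  turn=[
    [0, 0, 0],
    [0, 0, 0],
    [0, 0, 0],
  ],
  gripper=[1, 1, 1],
)

```text
time: 18.1
tool_pos: [0.6131, -0.08, 0.0474]
tool_rot: [3.142, -0.0, 0.309]
contact_force: [1.1, -3.5, -1.2]
opening: 0.0004
```

Emit:
carry_out(
  translation=[
    [0, -0.001, 0],
    [0, -0.001, 0],
    [0, -0.001, 0],
  ],
  turn=[
    [0, 0, 0],
    [0, 0, 0],
    [0, 0, 0],
  ],
  gripper=[1, 1, 1],
)

```text
time: 18.4
tool_pos: [0.6126, -0.078, 0.0477]
tool_rot: [3.14, -0.001, 0.309]
contact_force: [2.3, -6.8, 0.1]
opening: 0.0008
```

Emit:
carry_out(
  translation=[
    [0, -0.001, 0],
    [0, 0, 0],
  ],
  turn=[
    [0, 0, 0],
    [0, 0, 0],
  ],
  gripper=[1, 1],
)

```text
time: 18.6
tool_pos: [0.6124, -0.0771, 0.0477]
tool_rot: [3.14, -0.001, 0.309]
contact_force: [2.2, -6.8, -0.5]
opening: 0.0004
```

Emit:
carry_out(
  translation=[
    [0, -0.001, 0],
    [0, 0, 0],
  ],
  turn=[
    [0, 0, 0],
    [0, 0, 0],
  ],
  gripper=[1, 1],
)

```text
time: 18.8
tool_pos: [0.6122, -0.0764, 0.0478]
tool_rot: [3.139, -0.001, 0.309]
contact_force: [2.5, -7.6, -0.7]
opening: 0.0003
```

Emit:
carry_out(
  translation=[
    [0, -0.001, 0],
    [0, -0.001, 0],
    [0, 0, 0],
  ],
  turn=[
    [0, 0, 0],
    [0, 0, 0],
    [0, 0, 0],
  ],
  gripper=[1, 1, 1],
)

```text
time: 19.1
tool_pos: [0.6118, -0.0748, 0.0479]
tool_rot: [3.139, -0.002, 0.309]
contact_force: [3.3, -8.4, 0.2]
opening: 0.0007
```

Emit:
carry_out(
  translation=[
    [0, -0.001, 0],
    [0, 0, 0],
  ],
  turn=[
    [0, 0, 0],
    [0, 0, 0],
  ],
  gripper=[1, 1],
)

```text
time: 19.3
tool_pos: [0.611, -0.073, 0.0476]
tool_rot: [3.141, -0.001, 0.309]
contact_force: [2.3, -5.0, -1.8]
opening: 0.0004
```

Emit:
carry_out(
  translation=[
    [0, -0.001, 0],
    [0, 0, 0],
  ],
  turn=[
    [0, 0, 0],
    [0, 0, 0],
  ],
  gripper=[1, 1],
)

```text
time: 19.5
tool_pos: [0.6105, -0.0718, 0.0475]
tool_rot: [3.141, -0.0, 0.309]
contact_force: [1.5, -4.4, -0.4]
opening: 0.0006
```

Emit:
carry_out(
  translation=[
    [0, -0.001, 0],
    [0, 0, 0],
  ],
  turn=[
    [0, 0, 0],
    [0, 0, 0],
  ],
  gripper=[1, 1],
)

```text
time: 19.7
tool_pos: [0.6095, -0.0697, 0.0472]
tool_rot: [-3.14, 0.001, 0.309]
contact_force: [0.2, -0.1, 0.2]
opening: 0.0006
```

Emit:
carry_out(
  translation=[
    [0, -0.001, 0],
    [0, 0, 0],
  ],
  turn=[
    [0, 0, 0],
    [0, 0, 0],
  ],
  gripper=[1, 1],
)

```text
time: 19.9
tool_pos: [0.6096, -0.0696, 0.0474]
tool_rot: [3.141, 0.0, 0.309]
contact_force: [0.9, -2.8, 0.9]
opening: 0.0007
```

Emit:
carry_out(
  translation=[
    [0, -0.001, 0],
    [0, 0, 0],
  ],
  turn=[
    [0, 0, 0],
    [0, 0, 0],
  ],
  gripper=[1, 1],
)

```text
time: 20.1
tool_pos: [0.6097, -0.0695, 0.0476]
tool_rot: [3.14, -0.0, 0.309]
contact_force: [1.1, -6.0, -0.8]
opening: 0.0004
```

Emit:
carry_out(
  translation=[
    [0, -0.001, 0],
    [0, 0, 0],
  ],
  turn=[
    [0, 0, 0],
    [0, 0, 0],
  ],
  gripper=[1, 1],
)

```text
time: 20.3
tool_pos: [0.6097, -0.0694, 0.0478]
tool_rot: [3.139, -0.001, 0.309]
contact_force: [0.8, -9.0, -0.2]
opening: 0.0002
```

Emit:
carry_out(
  translation=[
    [0, -0.001, 0],
    [0, 0, 0],
  ],
  turn=[
    [0, 0, 0],
    [0, 0, 0],
  ],
  gripper=[1, 1],
)

```text
time: 20.5
tool_pos: [0.6098, -0.0694, 0.0481]
tool_rot: [3.137, -0.001, 0.309]
contact_force: [1.7, -12.3, 0.4]
opening: 0.0003
```

Emit:
carry_out(
  translation=[
    [0, 0.003, 0],
    [0, 0.004, 0],
    [0, 0.01, 0],
    [0, 0.01, -0.01],
    [0, 0.01, -0.03],
    [0, 0.01, -0.04],
    [0, 0, -0.04],
    [0, 0, 0],
  ],
  turn=[
    [0, 0, 0],
    [0, 0, 0],
    [0, 0, 0],
    [0, 0, 0],
    [0, 0, 0],
    [0, 0, 0],
    [0, 0, 0],
    [0, 0, 0],
  ],
  gripper=[1, 1, 1, 1, 1, 1, 1, 1],
)

```text
time: 21.3
tool_pos: [0.6264, -0.1133, 0.1748]
tool_rot: [3.135, -0.01, 0.308]
contact_force: [0.2, 0.3, -0.2]
opening: 0.0006
```

Emit:
carry_out(
  translation=[
    [0, 0.04, -0.03],
    [0, 0.04, -0.03],
    [0, 0.04, -0.02],
    [0, 0.04, 0],
    [0, 0.04, 0],
    [0, 0.04, 0],
    [0, 0.04, 0],
    [0, 0, 0],
  ],
  turn=[
    [0, 0, 0],
    [0, 0, 0],
    [0, 0, 0],
    [0, 0, 0],
    [0, 0, 0],
    [0, 0, 0],
    [0, 0, 0],
    [0, 0, 0],
  ],
  gripper=[1, 1, 1, 1, 1, 1, 1, 1],
)

```text
time: 22.1
tool_pos: [0.7077, -0.3836, 0.2412]
tool_rot: [-3.14, 0.003, 0.304]
contact_force: [-0.3, -0.6, -1.4]
opening: 0.0004
```

Run:
```python
from h import *
p=read_camera("top"); q=read_camera("scene")
a=cv2.resize(p["img"][110:250,160:300],(400,400),interpolation=2); b=cv2.resize(q["img"][190:350,360:520],(400,400),interpolation=2)
cv2.imwrite("pics/c6.png",np.hstack([a,b])[:,:,::-1])
for p,n in((p,"top"),(q,"scene")):
    H,S,V=cv2.split(cv2.cvtColor(p["img"],cv2.COLOR_RGB2HSV)); yy,xx=np.mgrid[:480,:640]; c=proj(p,[.61,-.055,.051])
    m=((H<8)|(H>172))&(S>130)&((xx-c[0])**2+(yy-c[1])**2<28**2); ys,xs=np.nonzero(m); B=ray(p,(xs.mean(),ys.mean()),.057 if n=="top" else .053)
    print(n,"bar",B.round(4),"net bar/ridge/lid",[[ray(p,r["pixel"],z).round(4)[:2] for r in nets.tip_of(p,k) if r["score"]>.4] for k,z in(("lid_bar",.051),("case_ridge",.04),("lid",.036),("case",0))])
    for k in("lid","case"):
        for r in nets.regions_of(p,k)[:2]:
            ys,xs=np.nonzero(r["region"]); pts=np.array([ray(p,(x,y),.045)[:2] for x,y in zip(xs,ys)],np.float32)*1000; print(k,[np.round(v,1) for v in cv2.minAreaRect(pts)])
```

```text
top bar [ 0.6154 -0.0502  0.057 ] net bar/ridge/lid [[array([ 0.187 , -0.4424]), array([ 0.6073, -0.057 ])], [array([0.5556, 0.0958])], [array([ 0.2999, -0.1783]), array([ 0.2527, -0.449 ])], []]
lid [array([ 300.8, -173.7]), array([136.2, 248.3]), np.float64(1.1)]
lid [array([606.9,  20.8]), array([ 58.2, 184.2]), np.float64(13.5)]
case [array([625.7,  42.7]), array([ 62.5, 197.3]), np.float64(35.0)]
scene bar [nan nan nan] net bar/ridge/lid [[array([ 0.3302, -0.2952]), array([ 0.6025, -0.0529]), array([ 0.2202, -0.4672])], [array([0.5481, 0.1015])], [array([ 0.285, -0.47 ]), array([0.5799, 0.0218])], []]
lid [array([ 289. , -468.3]), array([ 94.1, 182.1]), np.float64(87.4)]
lid [array([583.2,   9.8]), array([100.1, 189.3]), np.float64(17.9)]
case [array([587.2,   2.4]), array([118.5, 238.2]), np.float64(18.0)]<stdin>:7: RuntimeWarning: Mean of empty slice.
  ret = ret.dtype.type(ret / rcount)
```

View pics/c6.png

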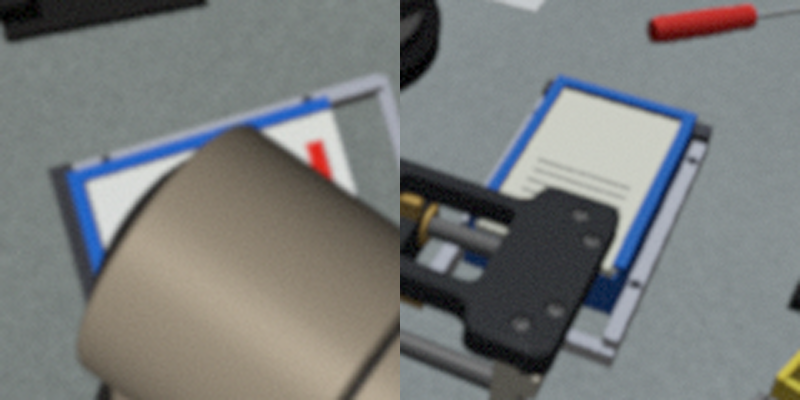

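The lid's nose sits against the blue end wall and the ridge is covered. I clear the view for one last check.

Emit:
carry_out(
  translation=[
    [-0.045, 0, 0],
    [-0.045, 0, 0],
    [-0.045, 0, 0],
    [-0.045, 0, 0],
    [-0.045, 0, 0],
    [-0.045, 0, 0],
    [-0.03, 0, 0],
    [0, 0, 0],
  ],
  turn=[
    [0, 0, 0],
    [0, 0, 0],
    [0, 0, 0],
    [0, 0, 0],
    [0, 0, 0],
    [0, 0, 0],
    [0, 0, 0],
    [0, 0, 0],
  ],
  gripper=[1, 1, 1, 1, 1, 1, 1, 1],
)

```text
time: 23.6
tool_pos: [0.4228, -0.4692, 0.2484]
tool_rot: [3.141, 0.001, 0.305]
contact_force: [1.0, -0.5, 0.2]
opening: 0.0003
```

Run:
```python
from h import *
p=read_camera("top"); q=read_camera("scene")
a=cv2.resize(p["img"][60:260,160:440],(560,400),interpolation=2); b=cv2.resize(q["img"][200:340,385:500],(240,292),interpolation=2)
im=np.zeros((400,800,3),np.uint8); im[:,:560]=a; im[:292,560:]=b
cv2.imwrite("pics/c7.png",im[:,:,::-1])
H,S,V=cv2.split(cv2.cvtColor(q["img"],cv2.COLOR_RGB2HSV)); yy,xx=np.mgrid[:480,:640]; c=proj(q,[.605,-.053,.051])
m=((H<8)|(H>172))&(S>130)&((xx-c[0])**2+(yy-c[1])**2<28**2); ys,xs=np.nonzero(m); print("bar",ray(q,(xs.mean(),ys.mean()),.053).round(4),len(xs))
```

```text
bar [ 0.6028 -0.0541  0.053 ] 243
```

View pics/c7.png

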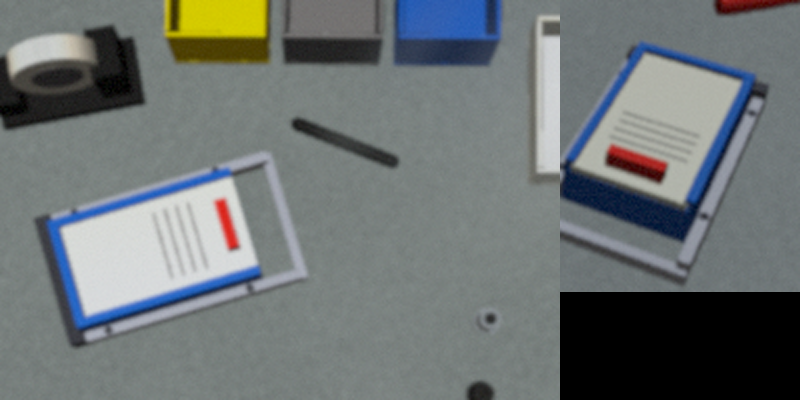

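The lid is fully closed against the end wall, with its rear edge flush with the case's open end. The case stands in the cradle against the stop, and the neighbouring objects are unmoved. I hand the job in.

```bash
python3 -c "
from cell import robot; print(robot.hand_in())"
```

```text
the job is handed in; nothing more can be done
None
```

The job is done and handed in at about 23.7 s: the brass bushing is in the blue case and the lid is slid home over the ridge.

- **Bushing:** I set it upright on the case floor through the open part of the top. A picture before closing showed it standing there.
- **Lid:** I pushed the red bar from behind in small steps. The lid carried the case to the cradle's stop at about 3.5 N and passed the ridge at about 9 N.
- **Fully home:** The force then fell to zero. After that the lid stopped rigidly: the last pushes, up to about 12.4 N, moved it less than 0.5 mm. These forces are the readings at the end of each move. The limit is 18 N.
- **Last pictures:** The lid's nose is against the end wall, the ridge is covered, and the case stands in its cradle against the stop. The steel and black bushings and the other things in view look unmoved, and the arm is clear of everything.

**Check that disagreed:** In the picture taken with the arm partly in the way, the top camera put the bar up to 12 mm from where the other views did. I disregarded it because the arm hid part of the bar. With the arm clear, the scene camera put the bar at (0.603, -0.054).

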